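# Raise the crucible stand one hole and seat the crucible

## Robot

A 6-joint arm with a two-finger parallel gripper is mounted at the origin on a cart in front of the work surface, level with it; the furniture and walls round the work are solid. World frame = base frame: x ahead of the robot, y to its left, z up, the work surface at z = 0. Lengths are in mm, angles in degrees, forces in N, time in s.
With the tool pointing down it reaches from about 375 to 925 mm from the base axis. Payload 5.7 kg.
Tool frame: the origin (TCP) lies on the centre line of the jaws, within the pads' length; the fingertips stand 19 mm ahead of it and the grasp point (between the pads) is the TCP; z points along the fingers, y is the direction in which the jaws open and shut (so a half turn about z gives the same grasp; the last joint's range is limited). The gripper opens to 88 mm and grips with 3 to 60 N. Pads are 20 mm wide; open, the fingers measure 115 mm over their backs; the gripper's body (75 mm by 178 mm) begins 61 mm behind the grasp point.
Start: joints at [63.593, 20.558, 86.54, -0, 72.909, -6.595], TCP at [203.362, 564.454, 241.623] pointing down, gripper open.
Joint ranges: [-170.27, 170.27], [-57.76, 135], [12.27, 136.19], [-55.21, 235.2], [11.17, 155.16], [-170.74, 170.74]. Speed limits (degrees/s): [136.94, 136.94, 180, 180, 180, 180].

## Interface

Orientations are given as a 3x3 rotation matrix whose columns are the frame's x, y, z axes.
In Python, from rig import sense, cams, ticket gives the robot as it stands.
- The arm moves only by the tool drive_tool, never from a script. Its argument "series" is one flat list of numbers, 7 for each row, row after row: the finger opening in cm, from 0 to 8.78, then the shift along the tool's x, y, z in cm, then the turn, a rotation vector about the tool's x, y, z in degrees. In form: [grip, x, y, z, ax, ay, az, grip, x, y, z, ax, ay, az, ...]. A call has 1 to 12 rows; each row shifts and turns the commanded pose from where the row before left it, along the tool's axes as they then stand; what a row does not reach is not made up. A row lasts 1/12 s, in which the tool goes at most 41.7 mm and 7.16 degrees, less where a joint would pass 70% of its speed; a pose out of reach is approached as far as the arm can. A call is refused whole if a number of a shift passes 4.17 or a number of a turn 7.16, either way. A call with a gripper value outside its range is refused whole. The fingers move at their own pace and stop on an object; "grip_force" is the grip in N (left out, the last holds). Time passes only in rows, so rows that do not move let the fingers close. It gives the time, the measured TCP pose, the force and the opening at its end, in the units of the state.
- sense(): the state, without advancing time (a new reading comes with each control period).
- cams.read_camera(name): name is "scene" or "top"; returns a dict with "frame" (420x560x3 uint8, red, green, blue), "camera_matrix" (3x3 intrinsics, pixels), "D" ([k1, k2, p1, p2, k3] as OpenCV has them; the pictures are not rectified), "R" (3x3) and "t" (3): a world point X has camera coordinates R X + t. Camera axes: x right, y down, z forward; pixel columns grow to the right and rows downward; lengths in mm; the calibration is good to about 2 mm. A picture is of the moment at which its call begins. There is no depth.
- ticket.hand_in(): hands the job in, once; it reports no verdict.
The state is a dict: "clock": time; "joint_positions": joint angles; "qvel": joint speeds; "joint_efforts": joint torques, N m; "eef_pos": TCP position; "tool_rot": TCP orientation; "contact_force": force on the tool from outside, world axes, zero at the start; "moment": the same for the moment, N m; "grip_width": finger opening in mm.
Only numpy, scipy, OpenCV 4.12 (cv2) and the standard library are available. Lean on these libraries where they do the work, as an engineer would, in place of code of your own. Each camera call takes 0.05 s, during which the arm holds its last target. There are 200 camera calls.

## Task

The ring of the telescopic stand sits too low over the burner: press both snap buttons flush, slide the outer tube up to its next pair of holes until both buttons spring out again, without straining the tube against the buttons. Then set the white crucible upright in the clay triangle on the ring, lowering it gently, and leave the burner and the other things where they are.

Things in the scene. Friction and masses are not known exactly. Their poses are not given: they have to be found in the camera images.
- stand: Fixed stand: dark foot 190 x 112 x 8 mm with a square aluminium inner post (20 mm) rising from it. Origin on the table under the post's axis; z up; x points from the post along the foot to the burner and ring; y is the line through the two snap buttons (left = +y).
- button_line (a point): Fixed point on the post's axis, 135 mm above the table, midway between the two snap buttons; axes as stand. The buttons hold the tube until both are within 1 mm of flush; then an upward pull of some 12 N in all (tube's weight included) draws them under the tube's wall, and the tube runs on up at about 4 N to the next holes.
- outer_tube: Sliding part, 0.25 kg: aluminium square tube 26 x 26 mm, 110 mm long, over the post, black 4 mm plug on top; from the upper 20 mm of its +x face a dark arm carries the ring. Origin: centre of the tube's top end, axes as stand; it slides only along z. It starts with its top end 167 mm above the table, held by the buttons in its uppermost holes.
- top_holes (a point): Point on the tube's axis level with its uppermost pair of 10 mm holes (in its +y and -y faces), 33 mm below its top end. The next pair lies below, some 25 to 55 mm; the spacing is not measured but felt: buttons spring out and the tube stops (about 1 mm of play). A finger over the next hole would keep its button in. Straining: over 9 N on either button.
- button_left: Steel snap button, 8 mm thick, domed end, on the post's +y side, 135 mm above the table. Origin at the tip of its dome. It moves only along y, on a spring: sprung out, its tip is 16.5 mm from the post's axis, 3.5 mm proud of the tube's face; pressed flush it is at 13 mm and pushes back with about 2.7 N.
- button_right: The same button on the -y side, mirrored: tip at y = -16.5 mm from the post's axis when out, -13 mm when flush.
- ring_centre (a point): Point on the outer tube's arm: centre of the steel ring (78 mm across, bar 8 mm) in the plane of the three clay tubes' axes, 95 mm in +x from the tube's axis, 6 mm below its top end. The clay tubes, 8 mm thick, form a triangle whose sides (tube axes) lie 21 mm from this point. Axes as stand. Push the crucible down on it with well under 10 N.
- crucible_centre (a point): Centre (half-way up, 22 mm above its foot) of the loose white porcelain crucible: 44 mm high, 60 g, rounded foot 21 mm wide, tapered below, its upper 14 mm nearly straight, 42 to 43 mm across outside, wall 2.6 mm. It starts upright on the table; seated in the triangle its centre lies 7 mm above ring_centre, its axis z upright.
- burner: Bystander under the ring: gas burner, black cartridge 101 mm across, brass barrel, 141 mm high, loose on the stand's foot (top 149 mm above the table). Origin under its centre.
- lighter: Bystander: orange lighter lying flat, 22 x 78 x 12 mm. Origin under its centre.
- tape_roll: Bystander: white roll of tape, 37 x 42 x 18 mm. Origin under its centre.
- stopper: Bystander: dark red rubber stopper standing on the table, 27 x 27 x 26 mm. Origin under its centre.
There are look-alikes about, which are no part of the job. What is shaped like the part that bears crucible_centre but yellow is not meant.

How it is judged (in metres and radians):
On the way, in this order (a step that is already met when the one before it is completed fails the run):
1. both snap buttons are pressed in flush with the outer tube's faces (within 1 mm) (y of button_left in the frame of stand below 0.014 m and y of button_right in the frame of stand above -0.014 m), for 0.1 s.
2. the outer tube is raised to its next pair of holes and both buttons have sprung out through them (z of outer_tube in the frame of stand between 0.185 and 0.216 m and y of button_left in the frame of stand above 0.0152 m and y of button_right in the frame of stand below -0.0152 m), for 0.3 s.
3. the crucible sits upright in the triangle (horizontal distance between crucible_centre and ring_centre below 0.008 m and z of crucible_centre in the frame of ring_centre between 0.001 and 0.013 m and angle between crucible_centre's own z axis and vertical below 0.2 rad), for 0.2 s.
At the end, for the whole second after the job is handed in: The outer tube hangs on both sprung-out buttons in the next pair of holes (tube 18 to 49 mm higher than at the start); the crucible rests released in the triangle, within 8 mm of the ring centre, at its seated height within 6 mm, upright within 0.2 rad; both at rest (all of step 2 and all of step 3 and linear speed of each of crucible, outer_tube below 0.01 m/s); the robot touches nothing.
It fails at once if the outer tube strained against a snap button with more than 9 N (contact force between outer_tube and button_left above 9 N or contact force between outer_tube and button_right above 9 N).
It fails at once if the crucible dropped, knocked or pushed onto the triangle, ring or tube with more than 40 N of contact force (a downward push of about 10 N wedges it so hard) (contact force between crucible and outer_tube above 40 N).
It fails at once if the burner shifted by more than 15 mm (distance of burner from where it was at the start of the episode above 0.015 m).
It fails at once if the lighter, tape roll or stopper moved by more than 20 mm (distance of any of lighter, tape_roll, stopper from where it was at the start of the episode above 0.02 m).
It also fails if it takes over 58 s, if anything falls off the work surface, if the arm or the gripper's body presses on something with over 40 N, if the wrist force passes 120 N, or if a joint passes its speed limit or range.

## Working session

There is one attempt and no reset: what is moved stays moved. The work goes in short steps, Python scripts to look and compute and a tool call to move; the robot and the scene stay as the last step left them, time stands still between calls to the robot, and variables do not carry over. Pictures are saved under pics/ and viewed, about 8 in all and at most 12, crops included, and the job is handed in when it is done.

Besides the shell and the picture viewer there is one more tool, called by a JSON object that holds its "name" and its "arguments". drive_tool: Moves the arm, as the interface text tells. Its arguments: {"type":"object","properties":{"series":{"type":"array"},"grip_force":{"type":"number"}},"required":["series"]}

```bash
mkdir -p pics; ls
python3 - <<'E'
from rig import sense, cams
import cv2,numpy as np
s=sense();print(s)
for n in ("scene","top"):
    c=cams.read_camera(n);np.savez(n+".npz",**c)
    cv2.imwrite(f"pics/{n}0.png",cv2.cvtColor(c["frame"],cv2.COLOR_RGB2BGR))
    print(n,c["camera_matrix"],c["D"],c["R"],c["t"], -np.array(c["R"]).T@np.array(c["t"]).ravel())
E
```

```text
pics
{'clock': 0.0, 'joint_positions': array([ 6.35931405e+01,  2.05976697e+01,  8.65969019e+01, -1.49540221e-03,
        7.29078694e+01, -6.59372139e+00]), 'qvel': array([ 0.02337856,  0.02393799,  0.11192784,  0.07315213, -0.02135274,
        0.0666596 ]), 'joint_efforts': array([ 3.94330738e-03, -5.15371621e+01, -2.70739084e+01,  6.78080390e-02,
        3.45897255e-02, -1.45504464e-04]), 'eef_pos': array([203.09324238, 563.9065387 , 240.8261648 ]), 'tool_rot': array([[-9.40805608e-01,  3.38945733e-01, -7.72825057e-04],
       [ 3.38946566e-01,  9.40804244e-01, -1.61247114e-03],
       [ 1.80536879e-04, -1.77896830e-03, -9.99998401e-01]]), 'contact_force': array([0.00604916, 0.05150664, 0.18977733]), 'moment': array([ 0.03238759,  0.03728629, -0.02185204]), 'grip_width': 87.7553317493686}
scene [[439.05252108   0.         281.37101425]
 [  0.         439.05252108 203.77133088]
 [  0.           0.           1.        ]] [-0.13230883  0.          0.          0.          0.        ] [[ 0.78336559 -0.62151548 -0.00754085]
 [-0.38977786 -0.48175817 -0.78484539]
 [ 0.48416069  0.61776013 -0.61964574]] [-447.57140959  307.39515305  910.00418796] [  29.83960462 -692.24673909  801.76281974]
top [[420.35911995   0.         284.27416364]
 [  0.         420.35911995 209.23932976]
 [  0.           0.           1.        ]] [-0.04563338  0.          0.          0.          0.        ] [[-2.24240239e-02 -9.99748142e-01 -9.03265273e-04]
 [-9.95356727e-01  2.24101016e-02 -9.36096819e-02]
 [ 9.36063478e-02 -1.20003458e-03 -9.95608563e-01]] [  14.04377268  597.90083435 1100.51244388] [ 492.42458513    1.96187019 1151.66160543]
```

View pics/scene0.png

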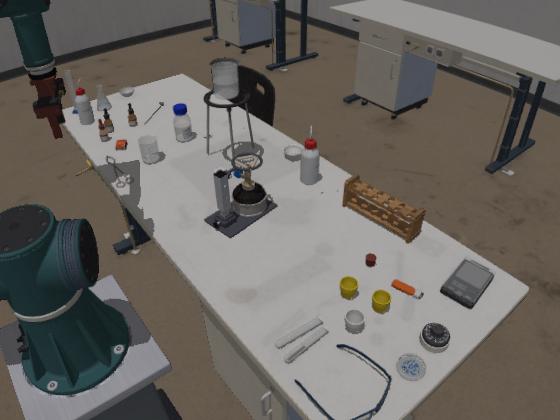

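View pics/top0.png

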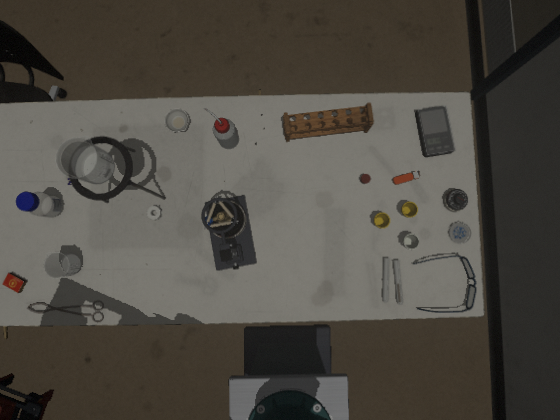

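The scene view shows the stand at about (222,200) and three cups: white at (355,321), yellow at (348,288) and (381,301). In the top view the white cup is at (408,239) and the yellow ones at (380,219) and (408,209). Only the white one fits the description. The next step is one enlarged crop of the stand and the cups.

```bash
cat > h.py <<'E'
import numpy as np,cv2
def load(n):
    return dict(np.load(n+".npz"))
def ray(c,uv):
    p=cv2.undistortPoints(np.array([[uv]],float),c["camera_matrix"],c["D"]).ravel()
    R=c["R"];return -R.T@c["t"].ravel(), R.T@np.array([p[0],p[1],1.])
def onz(c,uv,z):
    o,d=ray(c,uv);return o+d*(z-o[2])/d[2]
def tri(c1,u1,c2,u2):
    o1,d1=ray(c1,u1);o2,d2=ray(c2,u2)
    s=np.linalg.lstsq(np.c_[d1,-d2],o2-o1,rcond=None)[0]
    a=o1+s[0]*d1;b=o2+s[1]*d2;return (a+b)/2,np.linalg.norm(a-b)
def proj(c,X):
    return cv2.projectPoints(np.array([X],float),cv2.Rodrigues(c["R"])[0],c["t"].astype(float).ravel(),c["camera_matrix"],c["D"])[0].ravel()
def crop(c,x,y,w,h,k):
    f=cv2.cvtColor(c["frame"],cv2.COLOR_RGB2BGR)[y:y+h,x:x+w]
    return cv2.resize(f,None,fx=k,fy=k,interpolation=cv2.INTER_CUBIC)
E
python3 - <<'E'
from h import *
s,t=load("scene"),load("top")
a=crop(s,195,145,100,100,4);b=crop(t,190,180,100,100,4)
c=crop(s,320,265,100,50*2,2);d=crop(t,350,180,100,100,2)
cv2.imwrite("pics/c1.png",np.vstack([np.hstack([a,b]),np.hstack([c,d,np.zeros((200,400,3),np.uint8)])]))
E
```

```text
(no output)
```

View pics/c1.png

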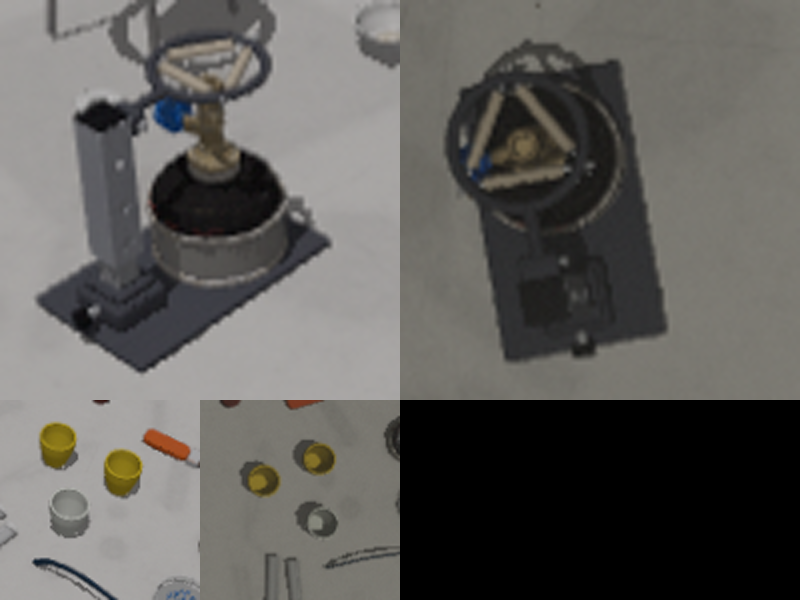

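Run:
```python
from h import *
s,t=load("scene"),load("top")
# plug top by hand pixels from crop
us=(195+104/4,145+115/4);ut=(190+145/4,180+300/4)
print("plug tri",tri(s,us,t,ut), "z171",onz(s,us,171),onz(t,ut,171))
# dark plug mask in top
g=cv2.cvtColor(t["frame"],cv2.COLOR_RGB2GRAY)
print(g[246:266,216:242])
# foot corners
for p in [(105,362),(267,330),(220,60)]:
    print("foot",onz(t,(190+p[0]/4,180+p[1]/4),8))
# white crucible: blob brighter than table? print scene saturation neighbourhoods
f=s["frame"].astype(int)
# foot edge right fit ; lighter
def blob(c,m):
    n,l,st,ce=cv2.connectedComponentsWithStats(m.astype(np.uint8));
    return [(st[i].tolist(),ce[i].round(1).tolist()) for i in range(1,n) if st[i][4]>25]
for nm,c in(("s",s),("t",t)):
    h=cv2.cvtColor(c["frame"],cv2.COLOR_RGB2HSV).astype(int)
    print(nm,"yellow",blob(c,(h[...,0]>20)&(h[...,0]<35)&(h[...,1]>150)&(h[...,2]>60)))
    print(nm,"clay",blob(c,(h[...,0]>10)&(h[...,0]<28)&(h[...,1]>35)&(h[...,1]<110)&(h[...,2]>110)))
```

```text
plug tri (array([482.13037395, 137.81380605, 166.00839116]), np.float64(3.0065399479400927)) z171 [479.7530769  130.35023059 171.        ] [480.91544503 137.93031696 171.        ]
[[ 50  46  47  43  46  44  47  47  47  48  48  48  48  42  46  56  37  30
   30  30  32  40  42  40  37  35]
 [ 48  49  47  46  45  48  47  47  48  47  50  49  49  42  28  31  32  32
   30  31  34  43  38  43  39  35]
 [ 47  49  48  46  43  48  49  49  49  48  46  44  44  41  33  36  37  36
   36  37  37  47  41  40  40  36]
 [ 47  46  47  47  40  47  44  43  42  42  35  33  29  30  36  46  45  45
   45  42  40  46  44  38  41  36]
 [ 47  49  47  44  36  36  32  30  31  32  33  31  30  30  33  51  44  47
   46  46  39  44  45  39  40  35]
 [ 47  48  47  37  31  30  30  30  34  28  30  33  31  31  36  57  46  46
   45  45  41  35  46  40  42  33]
 [ 48  48  48  41  30  31  31  32  31  33  33  32  32  32  36  48  49  56
   49  50  60  35  47  40  46  38]
 [ 48  48  48  44  30  32  32  32  31  32  34  32  30  32  35  36  54  77
   58  55  68  36  47  41  45  40]
 [ 47  47  46  45  33  32  32  31  32  33  32  3
[... 1110 characters left out ...]
0  52
   78 104  75  36  45  50  50  48]
 [ 48  47  48  47  48  49  47  49  49  48  48  49  48  49  48  49  48  45
   57  92  69  31  35  49  54  59]]
foot [437.87787806 188.06111272   8.        ]
foot [457.05529085  78.2091647    8.        ]
foot [641.59474668 107.40092207   8.        ]
s yellow [([340, 277, 18, 22, 303], [348.3, 286.6]), ([372, 290, 19, 23, 320], [380.7, 300.2])]
s clay [([99, 129, 9, 5, 26], [102.5, 131.5]), ([237, 155, 16, 5, 35], [244.7, 156.9]), ([235, 161, 13, 7, 36], [241.2, 164.1])]
t yellow [([402, 202, 15, 15, 120], [407.4, 207.8]), ([374, 213, 14, 15, 115], [379.3, 218.7])]
t clay [([173, 118, 11, 9, 82], [178.3, 122.1]), ([381, 212, 10, 17, 26], [386.7, 221.4])]
```

Run:
```python
from h import *
s,t=load("scene"),load("top")
a=crop(s,205,160,50,60,10);b=crop(s,335,300,40,40,7);d=crop(t,388,219,40,40,7)
o=np.zeros((600,790,3),np.uint8);o[:600,:500]=a;o[:280,505:785]=b;o[300:580,505:785]=d
cv2.imwrite("pics/c2.png",o)
```

```text
(no output)
```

View pics/c2.png

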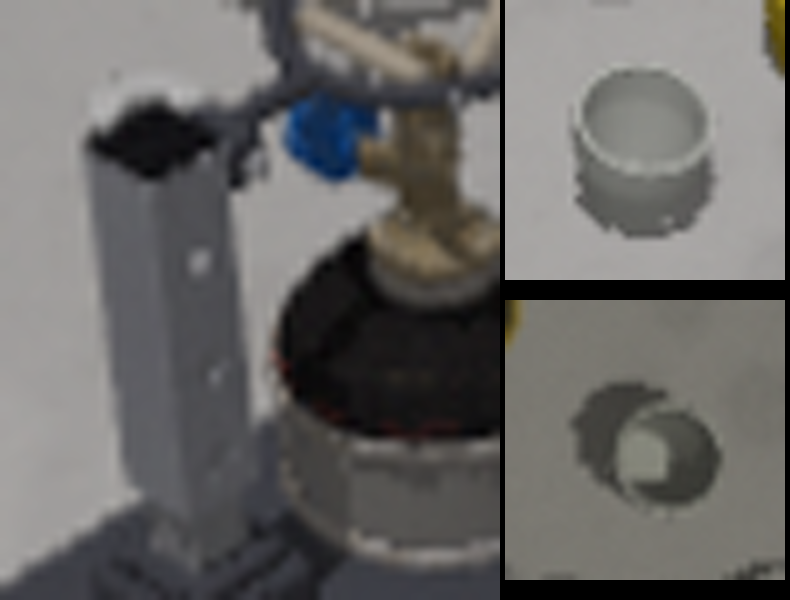

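The white cup is the crucible: its rim is at scene (355,316) and top (411,240), and the yellow cups are look-alikes. The plug is at scene (219.9,173.3), with the right button at (224.6,185.8) and the next hole near (226,197), roughly 30 mm lower.

Run:
```python
from h import *
s,t=load("scene"),load("top")
us=(219.85,173.3);ut=(225.4,255.2)
print("plug",tri(s,us,t,ut),onz(s,us,171),onz(t,ut,171),onz(s,us,167),onz(t,ut,167))
ur=(190+118.5/4-.4,180+145/4-.4)
print("ring top",onz(t,ur,161))
# ring in scene crop c1: x 147..271, y 33..103
us2=(195+209/4-.4,145+68/4-.4);print("ring scene",onz(s,us2,161),tri(s,us2,t,ur))
# crucible: scene rim ellipse in c2 x(580..712)y(68..172) ; top rim circle
cs=(335+(646-505)/7-.45,300+120/7-.45)
ct=(388+(669-505)/7-.45,219+(455-300)/7-.45)
print(cs,ct,"cruc",tri(s,cs,t,ct),onz(s,cs,44),onz(t,ct,44))
# button and next hole against predicted, for yaw
for yaw in(8,9,9.5,10,11):
    a=np.radians(yaw);y=np.array([-np.sin(a),np.cos(a),0]);x=np.array([np.cos(a),np.sin(a),0])
    for P in(onz(t,ut,171),):
        P=P*[1,1,0];print(yaw,"btn px",proj(s,P-16.5*y+[0,0,135]),"ring px",proj(s,P+95*x+[0,0,161]),proj(t,P+95*x+[0,0,161]))
        print("   holes",[proj(s,P-13*y+[0,0,135-k]).round(1).tolist() for k in(25,30,35)])
```

```text
plug (array([481.06752494, 140.12968668, 166.64871128]), np.float64(1.4753966974435588)) [478.55305043 133.96206003 171.        ] [480.49463031 139.91313414 171.        ] [481.39857926 139.20148616 167.        ] [480.44596947 140.47582065 167.        ]
ring top [573.32137185 155.02328863 161.        ]
ring scene [572.09641372 148.44370778 161.        ] (array([574.76642217, 154.98470588, 156.58357946]), np.float64(2.603987333233494))
(354.6928571428572, 316.6928571428572) (410.97857142857146, 240.69285714285715) cruc (array([ 506.07754783, -333.86110965,   38.09643145]), np.float64(0.8339529258468883)) [ 502.76366784 -336.84671478   44.        ] [ 505.68559479 -331.80342634   44.        ]
8 btn px [224.64403256 185.9378534 ] ring px [246.60997013 160.55508229] [220.01693404 215.30635318]
   holes [[224.6, 193.1], [224.8, 194.6], [224.9, 196.1]]
9 btn px [224.727702   185.88965289] ring px [246.18921654 160.33219984] [219.32647508 215.42495689]
   holes [[224.7, 193.1], [224.8, 194.6], [225.0, 196.1]]
9.5 btn px [224.76904774 185.86527222] ring px [245.97618448 160.2225119 ] [218.98199011 215.48875855]
   holes [[224.7, 193.0], [224.9, 194.5], [225.0, 196.1]]
10 btn px [224.81006327 185.84070718] ring px [245.76140372 160.11400073] [218.63803562 215.55555384]
   holes [[224.7, 193.0], [224.9, 194.5], [225.1, 196.0]]
11 btn px [224.89109124 185.79103184] ring px [245.32666097 159.90053189] [217.95182033 215.69810535]
   holes [[224.8, 193.0], [225.0, 194.5], [225.1, 196.0]]
```

{"name": "drive_tool", "arguments": {"series": [8.0,-2.9,-2.18,0,0,0,0,8.0,-2.9,-2.18,0,0,0,0,8.0,-2.9,-2.18,0,0,0,0,8.0,-2.9,-2.18,0,0,0,0,8.0,-2.9,-2.18,0,0,0,0,8.0,-2.9,-2.18,0,0,0,0,8.0,-2.9,-2.18,0,0,0,0,8.0,-2.9,-2.18,0,0,0,0,8.0,-2.9,-2.18,0,0,0,0,8.0,-2.9,-2.18,0,0,0,0,8.0,-2.9,-2.18,0,0,0,0,8.0,-2.9,-2.18,0,0,0,0], "grip_force": 12}}

```text
clock: 1.1
eef_pos: [442.5, 198.7, 241.5]
tool_rot: [[-0.941, 0.339, -0.0], [0.339, 0.941, -0.0], [0.0, -0.0, -1.0]]
contact_force: [1.1, 0.9, -0.7]
grip_width: 80.2
```

{"name": "drive_tool", "arguments": {"series": [8.0,-2.9,-2.18,0,0,0,0,8.0,-2.9,-2.18,0,0,0,0,8.0,0,0,0,0,0,-5.82,8.0,0,0,0,0,0,-5.82,8.0,0,0,0,0,0,-5.82,8.0,0,0,0,0,0,-5.82,8.0,0,0,0,0,0,-5.82,8.0,0,0,0,0,0,0,8.0,0,0,0,0,0,0]}}

```text
clock: 1.85
eef_pos: [481.6, 139.7, 241.4]
tool_rot: [[-0.987, -0.158, -0.001], [-0.158, 0.987, -0.0], [0.001, -0.0, -1.0]]
contact_force: [-0.5, -0.4, -0.5]
grip_width: 80.2
```

```bash
cat > st.py <<'E'
import numpy as np,sys
from rig import sense
s=sense();R=s["tool_rot"];p=s["eef_pos"]
print(s["clock"],p.round(2),"yaw_y",np.degrees(np.arctan2(-R[0,1],R[1,1])).round(2),"z",R[:,2].round(4),"F",s["contact_force"].round(2),"w",s["grip_width"].round(2))
if len(sys.argv)>3:
    print("tool delta cm",(R.T@(np.array([float(a) for a in sys.argv[1:4]])-p)/10).round(3))
E
python3 st.py 480.7 139.6 146
python3 - <<'E'
from h import *
from rig import cams
o=[]
for n,b in(("scene",(195,110,110,110)),("top",(180,190,110,110))):
    c=cams.read_camera(n);np.savez(n+"1.npz",**c);o.append(crop(c,*b,3.6))
cv2.imwrite("pics/p1.png",np.hstack(o))
E
```

```text
Traceback (most recent call last):
  File "st.py", line 4, in <module>
    print(s["clock"],p.round(2),"yaw_y",np.degrees(np.arctan2(-R[0,1],R[1,1])).round(2),"z",R[:,2].round(4),"F",s["contact_force"].round(2),"w",s["grip_width"].round(2))
                                                                                                                                                ^^^^^^^^^^^^^^^^^^^^^
AttributeError: 'float' object has no attribute 'round'
```

View pics/p1.png

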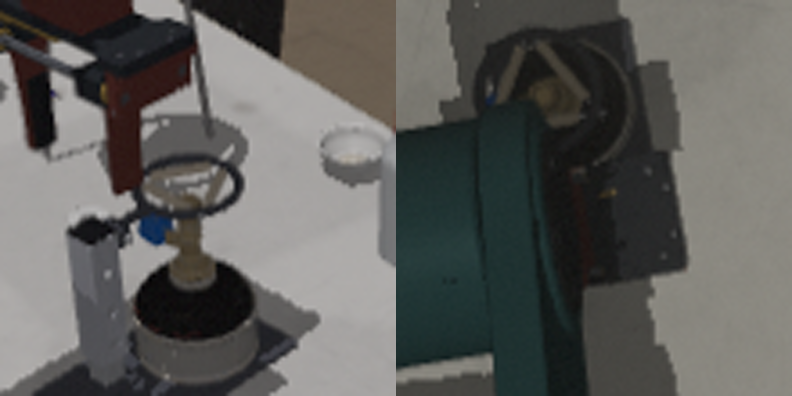

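The picture shows the open fingers straddling the tube above it, with tips at crop (40,145) and (125,190). Next is the descent so the pads sit over the buttons.

{"name": "drive_tool", "arguments": {"series": [6,0.09,0,1.6,0,0,0,6,0,0,1.6,0,0,0,6,0,0,1.6,0,0,0,6,0,0,1.6,0,0,0,6,0,0,1.6,0,0,0,5,0,0,1.5,0,0,0,4.5,0,0,0,0,0,0,4.2,0,0,0,0,0,0,4.2,0,0,0,0,0,0], "grip_force": 12}}

```text
clock: 2.7
eef_pos: [481.4, 139.7, 147.3]
tool_rot: [[-0.987, -0.161, 0.001], [-0.161, 0.987, 0.0], [-0.001, -0.0, -1.0]]
contact_force: [0.4, -0.5, 0.2]
grip_width: 42.7
```

```bash
sed -i 's/s\["grip_width"\].round(2)/s["grip_width"]/' st.py; python3 st.py 480.7 139.6 146
python3 - <<'E'
from h import *
from rig import cams
o=[]
for n,b in(("scene",(200,145,50,55)),):
    c=cams.read_camera(n);o.append(crop(c,*b,10))
cv2.imwrite("pics/p2.png",np.hstack(o))
E
```

```text
2.7 [481.45 139.66 147.28] yaw_y 9.25 z [ 7.e-04  0.e+00 -1.e+00] F [ 0.43 -0.52  0.19] w 42.73181148895368
tool delta cm [0.075 0.006 0.128]
```

View pics/p2.png

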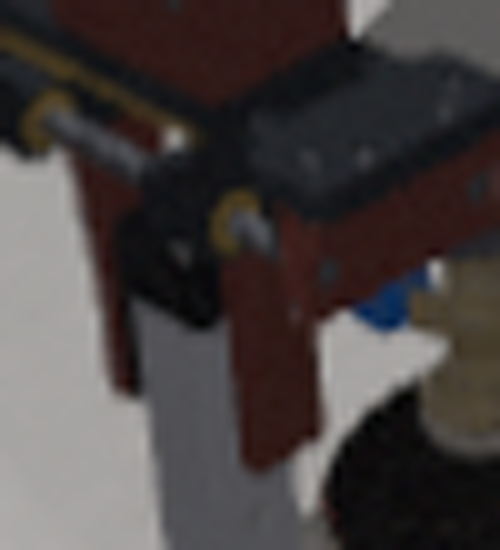

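The fingers straddle the tube at button height, with the near fingertip at crop (260,470) and a gap on either side. I'll close gently and feel for centring.

{"name": "drive_tool", "arguments": {"series": [3.6,0,0,0.13,0,0,0,3.3,0,0,0,0,0,0,3.0,0,0,0,0,0,0,3.0,0,0,0,0,0,0,3.0,0,0,0,0,0,0], "grip_force": 8}}

```text
clock: 3.17
eef_pos: [481.5, 139.7, 145.8]
tool_rot: [[-0.987, -0.161, 0.001], [-0.161, 0.987, 0.0], [-0.001, -0.0, -1.0]]
contact_force: [-0.2, 0.3, 1.8]
grip_width: 30.0
```

```bash
python3 st.py 480.7 139.6 146
```

```text
3.1667 [481.46 139.66 145.77] yaw_y 9.28 z [ 1.1e-03  1.0e-04 -1.0e+00] F [-0.18  0.34  1.77] w 30.045813898218753
tool delta cm [ 0.075  0.006 -0.024]
```

{"name": "drive_tool", "arguments": {"series": [2.7,0,0,0,0,0,0,2.4,0,0,0,0,0,0,2.4,0,0,0,0,0,0,2.4,0,0,0,0,0,0,2.4,0,0,0,0,0,0], "grip_force": 14}}

```text
clock: 3.58
eef_pos: [481.5, 139.0, 145.3]
tool_rot: [[-0.987, -0.162, 0.001], [-0.162, 0.987, -0.001], [-0.001, -0.001, -1.0]]
contact_force: [2.6, -4.8, -0.6]
grip_width: 25.9
```

```bash
python3 st.py 480.7 139.6 146
```

```text
3.5833 [481.46 139.05 145.35] yaw_y 9.3 z [ 7.e-04 -9.e-04 -1.e+00] F [ 2.61 -4.76 -0.61] w 25.908291847106522
tool delta cm [ 0.067  0.067 -0.065]
```

{"name": "drive_tool", "arguments": {"series": [2.4,0,-0.06,0,0,0,0,2.4,0,0,0,0,0,0,2.4,0,0,-0.05,0,0,0,2.4,0,0,-0.05,0,0,0,2.4,0,0,0,0,0,0], "grip_force": 14}}

```text
clock: 4.0
eef_pos: [481.4, 139.0, 146.2]
tool_rot: [[-0.987, -0.161, 0.0], [-0.161, 0.987, -0.0], [-0.0, -0.0, -1.0]]
contact_force: [4.1, -1.2, -4.6]
grip_width: 26.0
```

{"name": "drive_tool", "arguments": {"series": [2.4,0,0,-0.03,0,0,0,2.4,0,0,-0.03,0,0,0,2.4,0,0,-0.03,0,0,0,2.4,0,0,0,0,0,0]}}

```text
clock: 4.33
eef_pos: [481.4, 139.0, 147.3]
tool_rot: [[-0.987, -0.161, 0.001], [-0.161, 0.987, 0.0], [-0.001, -0.0, -1.0]]
contact_force: [5.2, -2.3, -4.2]
grip_width: 25.5
```

{"name": "drive_tool", "arguments": {"series": [2.4,0,0,-0.05,0,0,0,2.4,0,0,-0.05,0,0,0,2.4,0,0,-0.05,0,0,0,2.4,0,0,0,0,0,0]}}

```text
clock: 4.67
eef_pos: [481.4, 139.0, 148.9]
tool_rot: [[-0.987, -0.161, 0.001], [-0.161, 0.987, -0.0], [-0.001, -0.0, -1.0]]
contact_force: [4.9, -1.8, -4.0]
grip_width: 26.1
```

{"name": "drive_tool", "arguments": {"series": [2.4,0,0,-0.05,0,0,0,2.4,0,0,-0.05,0,0,0,2.4,0,0,-0.05,0,0,0,2.4,0,0,0,0,0,0]}}

```text
clock: 5.0
eef_pos: [481.4, 139.0, 150.0]
tool_rot: [[-0.987, -0.161, 0.0], [-0.161, 0.987, 0.0], [-0.0, -0.0, -1.0]]
contact_force: [5.4, -1.7, -8.3]
grip_width: 25.9
```

```bash
python3 st.py
python3 - <<'E'
from h import *
from rig import cams
c=cams.read_camera("scene");s=load("scene")
f0,f1=s["frame"],c["frame"]
# measure vertical shift of the ring's right part (unoccluded) 
T=f0[150:172,246:266];r=cv2.matchTemplate(f1[135:180,240:272],T,cv2.TM_CCOEFF_NORMED);print(cv2.minMaxLoc(r),"zero at (6,15)")
k=r[:,cv2.minMaxLoc(r)[3][0]];i=int(k.argmax());d=(k[i-1]-k[i+1])/(2*(k[i-1]-2*k[i]+k[i+1]));print("dy px",i+d-15)
a=proj(s,[574,155,161]);b=proj(s,[574,155,171]);print("px per 10mm",b-a)
E
```

```text
5.0 [481.4  139.03 150.01] yaw_y 9.29 z [ 5.e-04  0.e+00 -1.e+00] F [ 5.37 -1.69 -8.29] w 25.90867560385279
(-0.01927616260945797, 0.7286636829376221, (0, 0), (6, 14)) zero at (6,15)
dy px -1.1262236
px per 10mm [-0.20659967 -3.13852022]
```

{"name": "drive_tool", "arguments": {"series": [2.4,0,0,-0.05,0,0,0,2.4,0,0,-0.05,0,0,0,2.4,0,0,-0.05,0,0,0,2.4,0,0,0,0,0,0]}}

```text
clock: 5.38
eef_pos: [481.4, 139.0, 151.0]
tool_rot: [[-0.987, -0.161, 0.0], [-0.161, 0.987, 0.0], [-0.0, -0.0, -1.0]]
contact_force: [7.8, 0.1, -13.9]
grip_width: 26.0
```

{"name": "drive_tool", "arguments": {"series": [2.4,0,0,-0.05,0,0,0,2.4,0,0,-0.05,0,0,0,2.4,0,0,-0.05,0,0,0,2.4,0,0,0,0,0,0]}}

```text
clock: 5.72
eef_pos: [481.4, 139.0, 153.3]
tool_rot: [[-0.987, -0.161, 0.0], [-0.161, 0.987, 0.0], [-0.0, -0.0, -1.0]]
contact_force: [4.9, -1.5, -2.7]
grip_width: 25.7
```

{"name": "drive_tool", "arguments": {"series": [2.4,0,0,-0.1,0,0,0,2.4,0,0,-0.1,0,0,0,2.4,0,0,-0.1,0,0,0,2.4,0,0,0,0,0,0]}}

```text
clock: 6.05
eef_pos: [481.4, 139.0, 156.5]
tool_rot: [[-0.987, -0.161, 0.001], [-0.161, 0.987, 0.0], [-0.001, -0.0, -1.0]]
contact_force: [3.9, -1.4, -2.2]
grip_width: 25.7
```

```bash
cat > dz.py <<'E'
from h import *
from rig import cams
c=cams.read_camera("scene");s=load("scene")
f0,f1=s["frame"],c["frame"]
T=f0[150:172,246:266];r=cv2.matchTemplate(f1[128:182,238:274],T,cv2.TM_CCOEFF_NORMED)
m=cv2.minMaxLoc(r);k=r[:,m[3][0]];i=int(k.argmax());d=(k[i-1]-k[i+1])/(2*(k[i-1]-2*k[i]+k[i+1]))
print("score",m[1],"dx",m[3][0]-8,"rise mm",-(i+d-22)/.317)
E
python3 st.py; python3 dz.py
```

```text
6.05 [481.42 139.02 156.53] yaw_y 9.29 z [ 7.e-04  0.e+00 -1.e+00] F [ 3.94 -1.37 -2.16] w 25.71065545018942
score 0.6766591668128967 dx 0 rise mm 9.945547
```

The tube broke away at about 14 N and now runs freely, up about 10 mm. I'll lower the grip force so the fingers slip before they can strain the tube.

{"name": "drive_tool", "arguments": {"series": [2.4,0,0,-0.1,0,0,0,2.4,0,0,-0.1,0,0,0,2.4,0,0,-0.1,0,0,0,2.4,0,0,-0.1,0,0,0,2.4,0,0,-0.1,0,0,0,2.4,0,0,-0.1,0,0,0,2.4,0,0,-0.1,0,0,0,2.4,0,0,-0.1,0,0,0,2.4,0,0,0,0,0,0], "grip_force": 7}}

```text
clock: 6.85
eef_pos: [481.4, 139.0, 164.5]
tool_rot: [[-0.987, -0.161, 0.001], [-0.161, 0.987, -0.0], [-0.001, -0.0, -1.0]]
contact_force: [4.7, -0.4, -3.3]
grip_width: 25.8
```

```bash
python3 st.py; python3 dz.py
```

```text
6.85 [481.4  139.   164.47] yaw_y 9.29 z [ 6.e-04 -0.e+00 -1.e+00] F [ 4.72 -0.35 -3.31] w 25.821999235917982
score 0.671849250793457 dx 0 rise mm 19.00027
```

Following well (rise about 19 mm). I'll keep going in small steps, watching the force.

{"name": "drive_tool", "arguments": {"series": [2.4,0,0,-0.1,0,0,0,2.4,0,0,-0.1,0,0,0,2.4,0,0,-0.1,0,0,0,2.4,0,0,-0.1,0,0,0,2.4,0,0,0,0,0,0], "grip_force": 7}}

```text
clock: 7.32
eef_pos: [481.5, 139.0, 168.5]
tool_rot: [[-0.987, -0.161, 0.001], [-0.161, 0.987, 0.0], [-0.001, -0.0, -1.0]]
contact_force: [5.1, -1.1, -1.7]
grip_width: 26.3
```

{"name": "drive_tool", "arguments": {"series": [2.4,0,0,-0.05,0,0,0,2.4,0,0,-0.05,0,0,0,2.4,0,0,-0.05,0,0,0,2.4,0,0,-0.05,0,0,0,2.4,0,0,0,0,0,0]}}

```text
clock: 7.73
eef_pos: [481.4, 139.0, 170.3]
tool_rot: [[-0.987, -0.161, 0.001], [-0.161, 0.987, 0.0], [-0.001, -0.0, -1.0]]
contact_force: [5.8, -1.8, -3.7]
grip_width: 25.9
```

{"name": "drive_tool", "arguments": {"series": [2.4,0,0,-0.05,0,0,0,2.4,0,0,-0.05,0,0,0,2.4,0,0,-0.05,0,0,0,2.4,0,0,-0.05,0,0,0,2.4,0,0,0,0,0,0]}}

```text
clock: 8.15
eef_pos: [481.4, 139.0, 172.4]
tool_rot: [[-0.987, -0.161, 0.001], [-0.161, 0.987, 0.0], [-0.001, -0.0, -1.0]]
contact_force: [4.6, -0.7, -4.7]
grip_width: 26.0
```

{"name": "drive_tool", "arguments": {"series": [2.4,0,0,-0.05,0,0,0,2.4,0,0,-0.05,0,0,0,2.4,0,0,-0.05,0,0,0,2.4,0,0,-0.05,0,0,0,2.4,0,0,0,0,0,0]}}

```text
clock: 8.57
eef_pos: [481.5, 139.0, 174.9]
tool_rot: [[-0.987, -0.161, 0.001], [-0.161, 0.987, 0.0], [-0.001, -0.0, -1.0]]
contact_force: [2.8, -2.4, 3.8]
grip_width: 26.0
```

```bash
python3 st.py; python3 dz.py
```

```text
8.5667 [481.46 139.02 174.94] yaw_y 9.29 z [ 9.e-04  0.e+00 -1.e+00] F [ 2.83 -2.41  3.79] w 26.00130466864652
score 0.5899100303649902 dx 0 rise mm 28.58817
```

The force changed sign (+3.8 N) at a rise of about 29.6 mm, so the buttons are probably springing out. I'll take finer steps.

{"name": "drive_tool", "arguments": {"series": [2.4,0,0,0,0,0,0,2.4,0,0,-0.03,0,0,0,2.4,0,0,0,0,0,0], "grip_force": 7}}

```text
clock: 8.87
eef_pos: [481.5, 139.0, 175.0]
tool_rot: [[-0.987, -0.161, 0.001], [-0.161, 0.987, 0.0], [-0.001, -0.0, -1.0]]
contact_force: [3.2, -0.9, 4.5]
grip_width: 26.0
```

{"name": "drive_tool", "arguments": {"series": [2.4,0,0,-0.03,0,0,0,2.4,0,0,-0.03,0,0,0,2.4,0,0,0,0,0,0]}}

```text
clock: 9.12
eef_pos: [481.5, 139.0, 175.2]
tool_rot: [[-0.987, -0.161, 0.001], [-0.161, 0.987, -0.0], [-0.001, -0.0, -1.0]]
contact_force: [4.6, -0.4, 1.8]
grip_width: 25.8
```

```bash
python3 st.py; python3 dz.py
```

```text
9.1167 [481.45 138.99 175.2 ] yaw_y 9.28 z [ 6.e-04 -0.e+00 -1.e+00] F [ 4.55 -0.43  1.75] w 25.82250728471321
score 0.5930572748184204 dx 0 rise mm 28.711596
```

{"name": "drive_tool", "arguments": {"series": [2.4,0,0,-0.04,0,0,0,2.4,0,0,-0.04,0,0,0,2.4,0,0,0,0,0,0], "grip_force": 7}}

```text
clock: 9.42
eef_pos: [481.4, 139.0, 175.9]
tool_rot: [[-0.987, -0.161, 0.001], [-0.161, 0.987, 0.0], [-0.001, -0.0, -1.0]]
contact_force: [5.1, -1.4, 1.7]
grip_width: 26.0
```

```bash
python3 st.py; python3 dz.py
```

```text
9.4167 [481.42 139.01 175.88] yaw_y 9.29 z [ 5.e-04  0.e+00 -1.e+00] F [ 5.11 -1.38  1.65] w 26.043324892231826
score 0.5881287455558777 dx 0 rise mm 29.129387
```

{"name": "drive_tool", "arguments": {"series": [2.4,0,0,-0.04,0,0,0,2.4,0,0,-0.03,0,0,0,2.4,0,0,0,0,0,0], "grip_force": 7}}

```text
clock: 9.72
eef_pos: [481.4, 139.0, 176.4]
tool_rot: [[-0.987, -0.161, 0.0], [-0.161, 0.987, -0.0], [-0.0, -0.0, -1.0]]
contact_force: [6.5, -2.4, -0.7]
grip_width: 26.2
```

```bash
python3 st.py; python3 dz.py
```

```text
9.7167 [481.41 139.02 176.37] yaw_y 9.29 z [ 4.e-04 -0.e+00 -1.e+00] F [ 6.48 -2.36 -0.73] w 26.16078393271729
score 0.5868803858757019 dx 0 rise mm 29.4849
```

{"name": "drive_tool", "arguments": {"series": [2.4,0,0,-0.03,0,0,0,2.4,0,0,-0.03,0,0,0,2.4,0,0,0,0,0,0], "grip_force": 7}}

```text
clock: 10.02
eef_pos: [481.4, 139.0, 177.0]
tool_rot: [[-0.987, -0.161, 0.0], [-0.161, 0.987, -0.0], [-0.0, -0.0, -1.0]]
contact_force: [5.3, -1.9, -0.6]
grip_width: 25.5
```

```bash
python3 st.py; python3 dz.py;python3 - <<'E'
from h import *
from rig import cams
c=cams.read_camera("scene");cv2.imwrite("pics/p3.png",crop(c,200,140,60,75,8))
E
```

```text
10.0167 [481.42 139.01 176.99] yaw_y 9.29 z [ 4.e-04 -0.e+00 -1.e+00] F [ 5.26 -1.89 -0.56] w 25.453325597529446
score 0.5829437971115112 dx 0 rise mm 29.673422
```

View pics/p3.png

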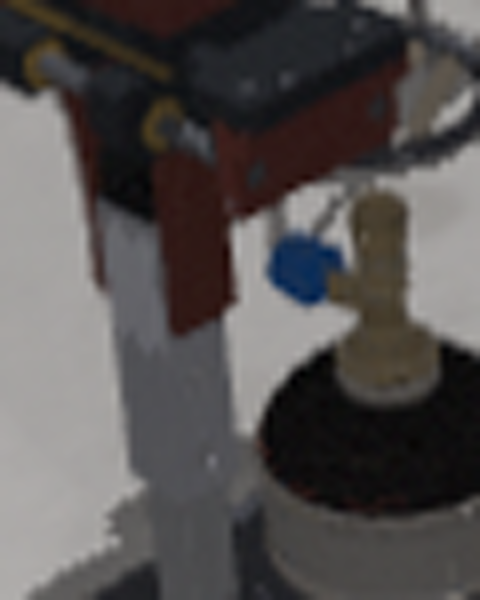

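The picture shows a hole at crop (212,460), which is the third one, now about 29 mm higher. No button is out below the fingers yet. The next hole measured about 37 mm down, so the upward push is the domes starting to enter. I'll continue gently.

{"name": "drive_tool", "arguments": {"series": [2.4,0,0,-0.04,0,0,0,2.4,0,0,-0.04,0,0,0,2.4,0,0,-0.04,0,0,0,2.4,0,0,0,0,0,0], "grip_force": 7}}

```text
clock: 10.45
eef_pos: [481.4, 139.0, 178.0]
tool_rot: [[-0.987, -0.161, 0.0], [-0.161, 0.987, -0.0], [-0.0, -0.0, -1.0]]
contact_force: [7.1, -0.4, -3.3]
grip_width: 26.1
```

{"name": "drive_tool", "arguments": {"series": [2.4,0,0,-0.04,0,0,0,2.4,0,0,-0.04,0,0,0,2.4,0,0,0,0,0,0]}}

```text
clock: 10.7
eef_pos: [481.4, 139.0, 178.8]
tool_rot: [[-0.987, -0.161, 0.0], [-0.161, 0.987, -0.0], [-0.0, -0.0, -1.0]]
contact_force: [6.3, -1.1, -3.8]
grip_width: 25.6
```

```bash
python3 st.py; python3 dz.py
```

```text
10.7 [481.41 139.02 178.77] yaw_y 9.29 z [ 3.e-04 -0.e+00 -1.e+00] F [ 6.29 -1.08 -3.77] w 25.613525904499582
score 0.5831451416015625 dx 0 rise mm 30.806879
```

{"name": "drive_tool", "arguments": {"series": [2.4,0,0,-0.04,0,0,0,2.4,0,0,-0.04,0,0,0,2.4,0,0,0,0,0,0], "grip_force": 7}}

```text
clock: 11.0
eef_pos: [481.4, 139.0, 179.4]
tool_rot: [[-0.987, -0.161, 0.0], [-0.161, 0.987, 0.0], [-0.0, -0.0, -1.0]]
contact_force: [7.1, 0.0, -5.6]
grip_width: 25.9
```

{"name": "drive_tool", "arguments": {"series": [2.4,0,0,-0.04,0,0,0,2.4,0,0,-0.04,0,0,0,2.4,0,0,0,0,0,0]}}

```text
clock: 11.25
eef_pos: [481.0, 138.9, 179.8]
tool_rot: [[-0.987, -0.161, -0.001], [-0.161, 0.987, -0.0], [0.001, -0.0, -1.0]]
contact_force: [6.2, -1.0, -6.0]
grip_width: 26.3
```

```bash
python3 st.py; python3 dz.py
```

```text
11.25 [480.97 138.94 179.78] yaw_y 9.28 z [-8.e-04 -1.e-04 -1.e+00] F [ 6.15 -0.97 -6.  ] w 26.252975729935873
score 0.5798892974853516 dx 0 rise mm 31.191195
```

{"name": "drive_tool", "arguments": {"series": [2.4,0,0,-0.04,0,0,0,2.4,0,0,-0.04,0,0,0,2.4,0,0,0,0,0,0], "grip_force": 7}}

```text
clock: 11.55
eef_pos: [480.4, 138.9, 180.3]
tool_rot: [[-0.987, -0.161, -0.002], [-0.161, 0.987, -0.0], [0.002, -0.0, -1.0]]
contact_force: [6.6, -0.7, -7.6]
grip_width: 26.2
```

```bash
python3 st.py; python3 dz.py;python3 - <<'E'
from h import *
from rig import cams
c=cams.read_camera("scene");im=crop(c,205,160,40,60,10)
im=cv2.convertScaleAbs(im,alpha=2.0)
cv2.imwrite("pics/p4.png",im)
E
```

```text
11.55 [480.39 138.86 180.3 ] yaw_y 9.28 z [-2.e-03 -3.e-04 -1.e+00] F [ 6.56 -0.72 -7.63] w 26.242188271694324
score 0.5822557210922241 dx 0 rise mm 31.188147
```

View pics/p4.png

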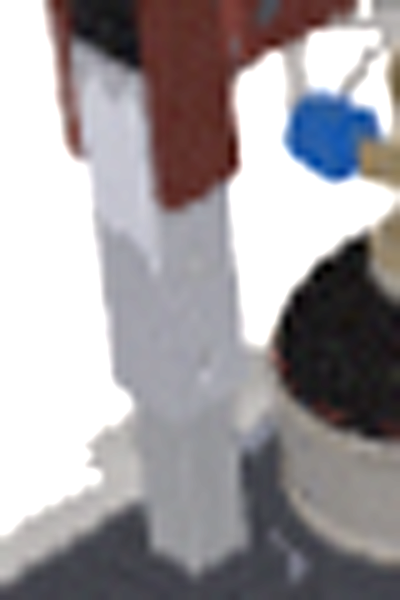

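The tube has stopped: the image rise is unchanged between the last two pulls. A faint spot at crop (195,258), i.e. px (224.6,185.8), is exactly where a sprung-out button should appear. I'll unload and release.

{"name": "drive_tool", "arguments": {"series": [2.4,0,0,0.05,0,0,0,2.4,0,0,0.05,0,0,0,2.4,0,0,0,0,0,0,2.6,0,0,0,0,0,0,3.0,0,0,0,0,0,0,3.6,0,0,0,0,0,0,4.4,0,0,0,0,0,0,5.0,0,0,0,0,0,0], "grip_force": 5}}

```text
clock: 12.32
eef_pos: [480.3, 139.1, 180.4]
tool_rot: [[-0.987, -0.161, -0.001], [-0.161, 0.987, 0.0], [0.001, 0.0, -1.0]]
contact_force: [-0.3, -0.1, 0.4]
grip_width: 46.1
```

```bash
python3 st.py; python3 dz.py
```

```text
12.3167 [480.32 139.1  180.44] yaw_y 9.29 z [-0.0014  0.     -1.    ] F [-0.3  -0.09  0.38] w 46.135952713902554
score 0.5956728458404541 dx 0 rise mm 29.911606
```

{"name": "drive_tool", "arguments": {"series": [5,0,0,-1.5,0,0,0,6.5,0,0,-2.5,0,0,0,6.5,0,0,-3,0,0,0,6.5,0.4,-3.62,0,0,0,0,6.5,0.4,-3.62,0,0,0,0,6.5,0.4,-3.62,0,0,0,0,6.5,0.4,-3.62,0,0,0,0,6.5,0.4,-3.62,0,0,0,0,6.5,0.4,-3.62,0,0,0,0,6.5,0.4,-3.62,0,0,0,0,6.5,0.4,-3.62,0,0,0,0,6.5,0.4,-3.62,0,0,0,0], "grip_force": 10}}

```text
clock: 13.37
eef_pos: [497.7, -190.0, 250.7]
tool_rot: [[-0.987, -0.161, -0.0], [-0.161, 0.987, 0.0], [0.0, 0.0, -1.0]]
contact_force: [0.4, -0.1, -0.4]
grip_width: 64.9
```

{"name": "drive_tool", "arguments": {"series": [6.5,0.4,-3.62,0,0,0,0,6.5,0.4,-3.62,0,0,0,0,6.5,0.4,-3.62,0,0,0,0,6.5,0.4,-3.62,0,0,0,0,6.5,0,0,0,0,0,0,6.5,0,0,0,0,0,0]}}

```text
clock: 13.87
eef_pos: [505.4, -335.5, 250.3]
tool_rot: [[-0.987, -0.159, -0.0], [-0.159, 0.987, 0.0], [0.0, 0.0, -1.0]]
contact_force: [0.0, -0.0, -1.2]
grip_width: 65.0
```

```bash
python3 st.py 504.5 -333.5 42; python3 dz.py
python3 - <<'E'
from h import *
from rig import cams
s=cams.read_camera("scene");t=cams.read_camera("top");np.savez("scene2.npz",**s);np.savez("top2.npz",**t)
a=crop(s,200,130,80,70,5);b=crop(t,190,180,70,70,5);c=crop(s,310,230,80,50*2,2.5)
o=np.zeros((600,800,3),np.uint8);o[:350,:400]=a;o[:350,410:760]=b;o[350:600,:200]=c
cv2.imwrite("pics/p5.png",o)
E
```

```text
13.8667 [ 505.44 -335.48  250.27] yaw_y 9.12 z [-3.e-04  4.e-04 -1.e+00] F [ 0.01 -0.01 -1.2 ] w 65.03339265540029
tool delta cm [ 0.057  0.202 20.827]
score 0.6792124509811401 dx 0 rise mm 30.147142
```

View pics/p5.png

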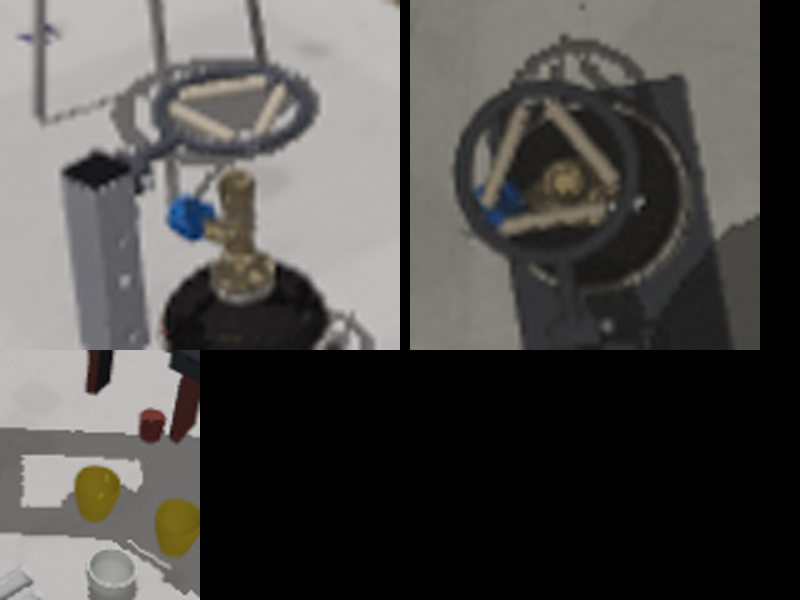

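The stand shows a hole at crop (123,243) and a button out at (123,280), i.e. px (224.2,185.6), so the tube is latched. The ring centre is now at scene (246.6,151.6), a rise of about 31 mm. Next I pick up the white crucible.

{"name": "drive_tool", "arguments": {"series": [6.5,0.05,0.2,3,0,0,0,6.5,0,0,3.5,0,0,0,6.5,0,0,3.5,0,0,0,6.5,0,0,3.5,0,0,0,6.5,0,0,3,0,0,0,6.5,0,0,2,0,0,0,6.5,0,0,1.6,0,0,0,6.5,0,0,0.5,0,0,0,6.0,0,0,0,0,0,0], "grip_force": 10}}

```text
clock: 14.77
eef_pos: [504.2, -330.0, 43.7]
tool_rot: [[-0.987, -0.163, -0.002], [-0.163, 0.987, 0.002], [0.002, 0.002, -1.0]]
contact_force: [0.3, 0.6, 0.6]
grip_width: 62.1
```

```bash
python3 st.py 504.5 -333.5 44
python3 - <<'E'
from h import *
from rig import cams
s=load("scene2");t=load("top2")
for z in(190,192,194):print(onz(t,(216.9,214.0),z),onz(s,(246.6,151.6),z))
s=cams.read_camera("scene");cv2.imwrite("pics/p6.png",crop(s,325,270,60,65,8))
E
```

```text
14.7667 [ 504.22 -329.97   43.69] yaw_y 9.37 z [-0.0023  0.002  -1.    ] F [0.32 0.65 0.59] w 62.10188537324604
tool delta cm [ 0.03  -0.353 -0.031]
[575.33740027 155.86321496 190.        ] [575.08987069 151.15046995 190.        ]
[575.1649637  155.54314115 192.        ] [573.30731625 148.39320134 192.        ]
[574.99252713 155.22306735 194.        ] [571.5247618  145.63593273 194.        ]
```

View pics/p6.png

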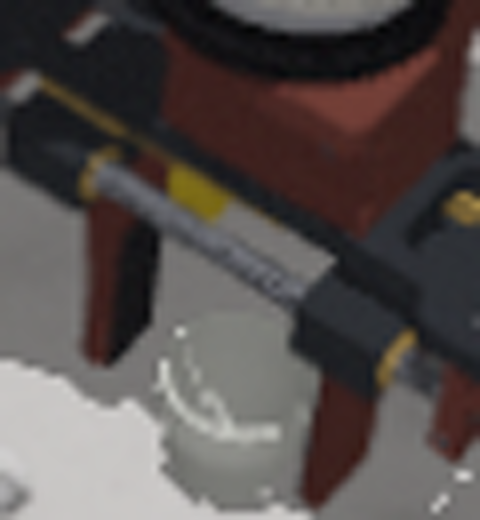

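The white crucible's rim, at crop (160–310, 310–440), lies between the two fingers. I'll close on it.

{"name": "drive_tool", "arguments": {"series": [6.0,0,-0.25,0,0,0,0,5.2,0,0,0,0,0,0,4.6,0,0,0,0,0,0,4.0,0,0,0,0,0,0,4.0,0,0,0,0,0,0,4.0,0,0,0,0,0,0,4.0,0,0,0,0,0,0], "grip_force": 10}}

```text
clock: 15.4
eef_pos: [505.8, -334.8, 45.5]
tool_rot: [[-0.987, -0.161, 0.001], [-0.161, 0.987, -0.001], [-0.001, -0.001, -1.0]]
contact_force: [-1.4, -0.1, 6.0]
grip_width: 42.7
```

```bash
python3 st.py
```

```text
15.4 [ 505.78 -334.77   45.52] yaw_y 9.28 z [ 1.1e-03 -8.0e-04 -1.0e+00] F [-1.42 -0.1   6.02] w 42.715922730209016
```

{"name": "drive_tool", "arguments": {"series": [4.0,0,0,-0.8,0,0,0,4.0,0,0,-2,0,0,0,4.0,0,0,-3,0,0,0,4.0,0,0,-3.4,0,0,0,4.0,0,0,-3.4,0,0,0,4.0,0,0,-3.4,0,0,0,4.0,0,0,-3.4,0,0,0,4.0,-0.5,1.7,-2.4,0,0,0,4.0,-1.05,3.37,-1.5,0,0,0,4.0,-1.05,3.37,0,0,0,0,4.0,-1.05,3.37,0,0,0,0,4.0,-1.05,3.37,0,0,0,0], "grip_force": 12}}

```text
clock: 16.4
eef_pos: [526.9, -175.7, 278.5]
tool_rot: [[-0.987, -0.161, 0.001], [-0.161, 0.987, -0.0], [-0.001, -0.0, -1.0]]
contact_force: [-0.8, 0.0, -0.6]
grip_width: 42.3
```

{"name": "drive_tool", "arguments": {"series": [4.0,-1.05,3.37,0,0,0,0,4.0,-1.05,3.37,0,0,0,0,4.0,-1.05,3.37,0,0,0,0,4.0,-1.05,3.37,0,0,0,0,4.0,-1.05,3.37,0,0,0,0,4.0,-1.05,3.37,0,0,0,0,4.0,-1.05,3.37,0,0,0,0,4.0,-1.05,3.37,0,0,0,0,4.0,-0.7,2.5,0,0,0,0,4.0,-0.2,0.8,0,0,0,0,4.0,0,0,0,0,0,0]}}

```text
clock: 17.32
eef_pos: [569.8, 138.4, 277.6]
tool_rot: [[-0.986, -0.164, -0.001], [-0.164, 0.986, 0.0], [0.0, 0.0, -1.0]]
contact_force: [0.4, -0.4, -0.4]
grip_width: 42.3
```

```bash
python3 st.py 574.7 155 235
```

```text
17.3167 [569.76 138.42 277.6 ] yaw_y 9.46 z [-5.e-04  1.e-04 -1.e+00] F [ 0.37 -0.38 -0.38] w 42.28054192068459
tool delta cm [-0.762  1.554  4.26 ]
```

{"name": "drive_tool", "arguments": {"series": [4.0,-0.4,0.8,0,0,0,0,4.0,-0.36,0.75,0,0,0,0,4.0,0,0,1,0,0,0,4.0,0,0,1,0,0,0,4.0,0,0,1,0,0,0,4.0,0,0,0.6,0,0,0,4.0,0,0,0,0,0,0,4.0,0,0,0,0,0,0]}}

```text
clock: 17.98
eef_pos: [574.6, 152.7, 240.8]
tool_rot: [[-0.987, -0.161, -0.002], [-0.161, 0.987, -0.0], [0.002, -0.0, -1.0]]
contact_force: [0.5, 0.0, -1.4]
grip_width: 42.5
```

```bash
python3 st.py 574.7 155 230
python3 - <<'E'
from h import *
from rig import cams
o=[]
for n,b in(("scene",(210,110,80,80)),("top",(180,180,80,80))):
    c=cams.read_camera(n);o.append(crop(c,*b,5))
cv2.imwrite("pics/p7.png",np.hstack(o))
E
```

```text
17.9833 [574.63 152.68 240.76] yaw_y 9.26 z [-1.8e-03 -4.0e-04 -1.0e+00] F [ 0.54  0.05 -1.38] w 42.50724076581343
tool delta cm [-0.046  0.228  1.076]
```

View pics/p7.png

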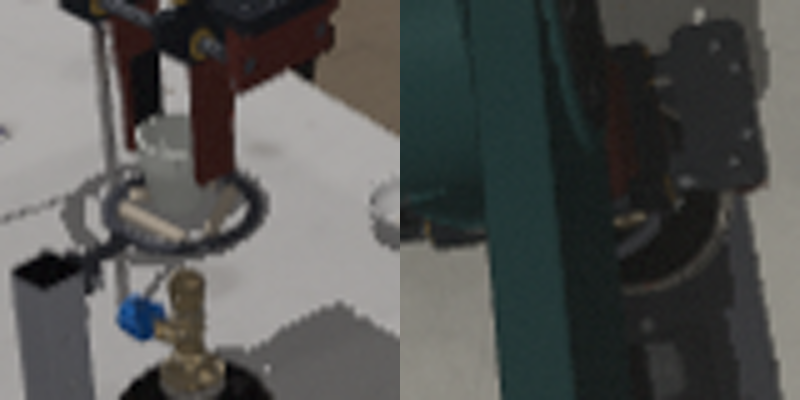

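The crucible hangs upright over the triangle, its foot at crop (183,218) against the ring centre at (185,212). I'll lower it gently.

{"name": "drive_tool", "arguments": {"series": [4.0,-0.04,0.2,0,0,0,0,4.0,0,0,0.2,0,0,0,4.0,0,0,0.2,0,0,0,4.0,0,0,0.2,0,0,0,4.0,0,0,0.2,0,0,0,4.0,0,0,0.1,0,0,0,4.0,0,0,0.1,0,0,0,4.0,0,0,0.1,0,0,0,4.0,0,0,0,0,0,0]}}

```text
clock: 18.83
eef_pos: [575.1, 155.1, 230.4]
tool_rot: [[-0.987, -0.161, -0.0], [-0.161, 0.987, -0.0], [0.0, -0.0, -1.0]]
contact_force: [-0.0, 0.0, -0.1]
grip_width: 42.4
```

{"name": "drive_tool", "arguments": {"series": [4.0,0,0,0.07,0,0,0,4.0,0,0,0.07,0,0,0,4.0,0,0,0.06,0,0,0,4.0,0,0,0,0,0,0]}}

```text
clock: 19.17
eef_pos: [575.1, 155.2, 228.5]
tool_rot: [[-0.987, -0.161, -0.0], [-0.161, 0.987, -0.0], [0.0, -0.0, -1.0]]
contact_force: [-0.5, -0.3, -0.5]
grip_width: 42.5
```

{"name": "drive_tool", "arguments": {"series": [4.0,0,0,0.05,0,0,0,4.0,0,0,0.05,0,0,0,4.0,0,0,0,0,0,0]}}

```text
clock: 19.42
eef_pos: [575.2, 155.2, 227.6]
tool_rot: [[-0.987, -0.161, -0.0], [-0.161, 0.987, -0.0], [0.0, -0.0, -1.0]]
contact_force: [0.5, -0.6, -0.1]
grip_width: 42.5
```

{"name": "drive_tool", "arguments": {"series": [4.0,0,0,0.05,0,0,0,4.0,0,0,0.05,0,0,0,4.0,0,0,0.05,0,0,0,4.0,0,0,0,0,0,0]}}

```text
clock: 19.75
eef_pos: [575.1, 155.1, 226.0]
tool_rot: [[-0.987, -0.161, -0.0], [-0.161, 0.987, -0.0], [0.0, -0.0, -1.0]]
contact_force: [1.2, 0.3, -1.1]
grip_width: 42.6
```

{"name": "drive_tool", "arguments": {"series": [4.0,0,0,0.05,0,0,0,4.0,0,0,0.05,0,0,0,4.0,0,0,0,0,0,0]}}

```text
clock: 20.0
eef_pos: [575.2, 155.0, 225.1]
tool_rot: [[-0.987, -0.161, -0.0], [-0.161, 0.987, -0.0], [0.0, -0.0, -1.0]]
contact_force: [-0.1, -1.1, 0.2]
grip_width: 42.6
```

{"name": "drive_tool", "arguments": {"series": [4.0,0,0,0.04,0,0,0,4.0,0,0,0.04,0,0,0,4.0,0,0,0,0,0,0]}}

```text
clock: 20.25
eef_pos: [575.4, 155.0, 224.4]
tool_rot: [[-0.987, -0.161, 0.0], [-0.161, 0.987, -0.0], [-0.0, -0.0, -1.0]]
contact_force: [0.8, -1.3, 0.6]
grip_width: 42.2
```

Light contact is starting (lateral −1.3 N).

{"name": "drive_tool", "arguments": {"series": [4.0,0,0,0.03,0,0,0,4.0,0,0,0.03,0,0,0,4.0,0,0,0,0,0,0]}}

```text
clock: 20.5
eef_pos: [575.4, 155.0, 223.9]
tool_rot: [[-0.987, -0.161, 0.0], [-0.161, 0.987, -0.0], [-0.0, -0.0, -1.0]]
contact_force: [0.2, -3.0, 1.0]
grip_width: 42.4
```

{"name": "drive_tool", "arguments": {"series": [4.0,0,0,0.03,0,0,0,4.0,0,0,0,0,0,0]}}

```text
clock: 20.67
eef_pos: [575.5, 154.9, 223.6]
tool_rot: [[-0.987, -0.161, 0.001], [-0.161, 0.987, -0.0], [-0.001, -0.001, -1.0]]
contact_force: [1.0, -2.9, 3.0]
grip_width: 42.2
```

```bash
python3 st.py; python3 dz.py
```

```text
20.6667 [575.49 154.95 223.63] yaw_y 9.29 z [ 6.e-04 -5.e-04 -1.e+00] F [ 1.02 -2.87  3.03] w 42.161421580754975
score 0.6220343708992004 dx 0 rise mm 30.749577
```

Contact is on one side (−y 2.9 N), so I'll ease the crucible 0.7 mm toward −y, settle it, then release slowly.

{"name": "drive_tool", "arguments": {"series": [4.0,0,-0.04,0,0,0,0,4.0,0,-0.03,0,0,0,0,4.0,0,0,0.03,0,0,0,4.0,0,0,0.02,0,0,0,4.0,0,0,0,0,0,0]}}

```text
clock: 21.13
eef_pos: [575.5, 154.5, 222.9]
tool_rot: [[-0.987, -0.161, 0.0], [-0.161, 0.987, -0.0], [-0.0, -0.0, -1.0]]
contact_force: [0.5, -2.1, 0.9]
grip_width: 42.8
```

```bash
python3 st.py
```

```text
21.1333 [575.47 154.54 222.93] yaw_y 9.29 z [ 2.e-04 -0.e+00 -1.e+00] F [ 0.5 -2.1  0.9] w 42.751320889242706
```

{"name": "drive_tool", "arguments": {"series": [4.0,0,-0.05,0.03,0,0,0,4.0,0,0,0.03,0,0,0,4.0,0,0,0,0,0,0]}}

```text
clock: 21.38
eef_pos: [575.5, 154.1, 222.3]
tool_rot: [[-0.987, -0.161, 0.0], [-0.161, 0.987, 0.0], [-0.0, 0.0, -1.0]]
contact_force: [0.7, -1.1, 1.3]
grip_width: 42.2
```

{"name": "drive_tool", "arguments": {"series": [4.0,0,-0.03,0.03,0,0,0,4.0,0,0,0.03,0,0,0,4.0,0,0,0,0,0,0]}}

```text
clock: 21.63
eef_pos: [575.6, 153.8, 221.8]
tool_rot: [[-0.987, -0.161, 0.0], [-0.161, 0.987, 0.0], [-0.0, 0.0, -1.0]]
contact_force: [1.4, -0.2, 1.0]
grip_width: 42.5
```

{"name": "drive_tool", "arguments": {"series": [4.0,-0.03,0,0.03,0,0,0,4.0,0,0,0.03,0,0,0,4.0,0,0,0,0,0,0]}}

```text
clock: 21.88
eef_pos: [575.8, 153.8, 221.3]
tool_rot: [[-0.987, -0.161, 0.0], [-0.161, 0.987, 0.0], [-0.0, 0.0, -1.0]]
contact_force: [0.8, -0.6, 2.9]
grip_width: 42.2
```

{"name": "drive_tool", "arguments": {"series": [4.0,0,0,0.03,0,0,0,4.0,0,0,0.03,0,0,0,4.0,0,0,0,0,0,0]}}

```text
clock: 22.13
eef_pos: [575.9, 153.8, 220.9]
tool_rot: [[-0.987, -0.161, 0.0], [-0.161, 0.987, 0.0], [-0.001, 0.0, -1.0]]
contact_force: [0.1, 0.1, 5.1]
grip_width: 42.1
```

Now the push is purely vertical (5 N, no lateral), so it is seated evenly. I'll release.

{"name": "drive_tool", "arguments": {"series": [4.0,0,0,-0.04,0,0,0,4.3,0,0,0,0,0,0,4.4,0,0,0,0,0,0,4.6,0,0,0,0,0,0,5.0,0,0,0,0,0,0,5.8,0,0,0,0,0,0,5.8,0,0,0,0,0,0,5.8,0,0,-0.8,0,0,0,5.8,0,0,-1.5,0,0,0,6,0,0,-2.5,0,0,0,6,0,0,-3,0,0,0,6,0,0,-3,0,0,0]}}

```text
clock: 23.13
eef_pos: [575.2, 153.7, 330.2]
tool_rot: [[-0.987, -0.161, -0.001], [-0.161, 0.987, -0.0], [0.001, -0.0, -1.0]]
contact_force: [0.6, 0.8, -0.1]
grip_width: 59.8
```

{"name": "drive_tool", "arguments": {"series": [6,0,-3,0,0,0,0,6,0,-3.5,0,0,0,0,6,0,-3.5,0,0,0,0,6,0,-3.5,0,0,0,0,6,0,-3.5,0,0,0,0,6,0,-3.5,0,0,0,0,6,0,-3.5,0,0,0,0,6,0,-3,0,0,0,0,6,0,0,0,0,0,0,6,0,0,0,0,0,0]}}

```text
clock: 23.97
eef_pos: [619.4, -114.2, 329.2]
tool_rot: [[-0.987, -0.159, 0.0], [-0.159, 0.987, 0.0], [-0.0, 0.0, -1.0]]
contact_force: [0.2, 0.4, -0.1]
grip_width: 60.0
```

```bash
python3 st.py
python3 - <<'E'
from h import *
from rig import cams
o=[]
for n,b in(("scene",(205,130,78,80)),("top",(182,180,78,80))):
    c=cams.read_camera(n);np.savez(n+"3.npz",**c);o.append(crop(c,*b,5))
cv2.imwrite("pics/p8.png",np.hstack(o))
E
```

```text
23.9667 [ 619.4  -114.23  329.19] yaw_y 9.13 z [ 0.e+00  1.e-04 -1.e+00] F [ 0.17  0.36 -0.09] w 59.961423067981315
```

View pics/p8.png

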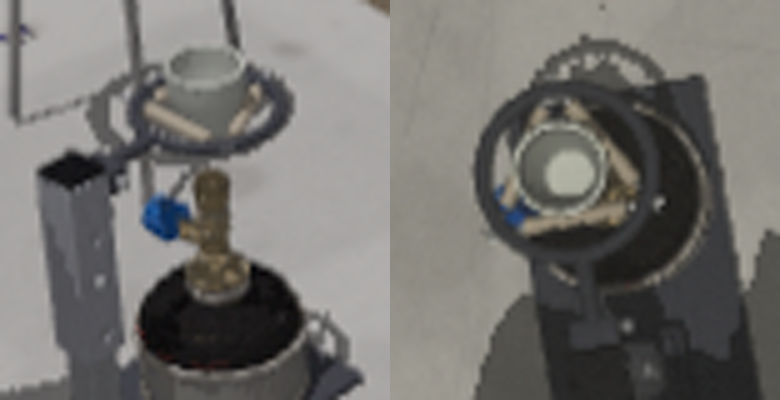

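The crucible stands upright inside all three clay tubes: its rim is at crop (207,68) in the scene view and (560,170) in the top view, against the ring centre at (567,172). That offset matches the parallax of the higher rim. The button is out at (98,280), the burner is in place and the robot is clear. I'll hand in.

```bash
python3 -c "
from rig import ticket;print(ticket.hand_in())"
```

```text
the job is handed in; nothing more can be done
None
```

I raised the ring to the next pair of holes, set the white crucible in the clay triangle, and handed the job in at about 24 s. No verdict was reported.

- **Buttons and tube:** I pressed both buttons flush by closing the jaws on the tube at 26 mm. The tube broke away at about 14 N, slightly over the expected 12 N, and I then raised it at a low grip force so the fingers would slip before straining it. It stopped firmly and settled back about 1 mm when released. The right button shows sprung out at its expected pixel. The left one can't be seen from the cameras, so I only infer it from the tube holding.
- **Crucible:** I lowered it until the push was purely vertical at about 5 N, then released it. In the last pictures it stands upright and centred in the triangle.
- **Surroundings:** The burner looks unmoved and the robot is clear of everything. I did not re-measure the lighter, tape roll and stopper, but nothing went near them.

**Disagreements:**
- **Tube rise:** the image matching gave about 30–31 mm and the arm's position about 33 mm; both are within the allowed range.
- **Camera positions:** the two cameras' single-view positions differed by several millimetres, up to about 8 mm for the ring. I mostly relied on the top camera and on feel.

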